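# Clamp spice tins in a swivel tin vise and swing it to its second notch

### The job

Get the spice tins ready for refilling: crank the tin vise open, stand every spice tin that is on the worktop upright on its deck between the jaws, and crank the jaw shut until it grips them all firmly. Only then pull up the index pin, swing the whole vise round to the other notch and let the pin drop fully home there, with the tins still gripped. Leave the other things on the worktop alone.

Things in the scene. Friction and masses are not known exactly. Their poses are not given: they have to be found in the camera images.
- pivot (a point): point on the worktop on the upright swivel axis of the tin vise; does not move. The vise is a grey machine on a round steel foot 190 mm across, with a notched steel rail on one side
- deck (a point): point on the top of the swivelling grey deck, on the swivel axis, 30 mm above the worktop; turns with the deck. z up; x runs along the two jaws from the crank at one end to the index pin at the other, y from the moving jaw to the fixed jaw. Tins stand on the deck between the jaws; 4 fit side by side along x (53 mm apart: x = -79.5, -26.5, 26.5, 79.5 mm)
- fixed_jaw (a point): middle of the lower edge of the fixed jaw's rubber face (deck y = +25 mm), at deck level; axes as deck. Both jaws are 220 mm long along x and 16 mm thick, their tops 26 mm above the deck
- jaw: the moving jaw: origin at the middle of the lower edge of its rubber face, at deck level; axes as deck. It slides along y of the deck toward the fixed jaw, driven by the crank, and stays where the crank leaves it. The gap is the distance from here to fixed_jaw
- crank (a joint): crank angle in rad: 0 = jaws shut, grows anticlockwise seen from above, which opens them: gap = 2.4 mm per rad, at most 80 mm at 33.3 rad; clockwise closes. Starts with a gap of 10 to 22 mm, too narrow for a tin. Takes about 2.5 N at the knob and stays where it is left; when the jaw presses on tins it turns stiff, and 5 to 15 N at the knob is tight enough
- crank_axis (a point): point on the crank's upright axis (deck x = -165 mm, y = 0), 111 mm above the worktop, level with crank_knob; turns with the deck
- crank_knob (a point): middle of the crank's upright black cylindrical knob, 20 mm in diameter, 89 to 127 mm above the worktop; the point is at 111 mm, 35 mm from crank_axis, and goes round it. The knob spins freely on the flat steel crank arm just below it (top at 88 mm); the gear housing under that is 68 mm across, top at 75 mm
- pin_knob (a point): middle of the index pin's upright black knob, 20 mm in diameter, from 85 mm above the worktop up to a 28 mm wide cap at 113 to 121 mm; the point is at 102 mm when the pin is home, at deck x = +130 mm, y = 0. The steel sleeve below it is 24 mm across, its top at 66 mm
- pin (a joint): lift of the sprung index pin in m: 0 = fully home in a notch, at most 0.015. The spring presses it down with 4 N at 0 and 6 N at 0.015. It clears the notched rail at 0.010; let go between the notches it rests on the rail at 0.010, over a notch it drops to 0. The notch is 2.6 mm wider than the 8 mm round-tipped pin
- swivel (a joint): angle of the deck in rad, anticlockwise seen from above: 0 at the first notch, where it starts, 0.75 at the other notch; stops at -0.1 and 0.85. Locked within about 0.01 rad while the pin is home; turns lightly (under 2 N at the pin) while the pin is lifted
- tin1: squat round spice tin, lid on: a plain metal cylinder 50 mm in diameter and 50 mm tall with a paper band, about 0.14 kg; origin at the centre of its underside, z up; may be absent
- tin2: squat round spice tin, lid on: a plain metal cylinder 50 mm in diameter and 50 mm tall with a paper band, about 0.14 kg; origin at the centre of its underside, z up; may be absent
- tin3: squat round spice tin, lid on: a plain metal cylinder 50 mm in diameter and 50 mm tall with a paper band, about 0.14 kg; origin at the centre of its underside, z up; may be absent
- tin4: squat round spice tin, lid on: a plain metal cylinder 50 mm in diameter and 50 mm tall with a paper band, about 0.14 kg; origin at the centre of its underside, z up; may be absent
- salt_shaker: glass salt shaker with a domed grey cap, 44 mm in diameter, 90 mm tall (narrower and taller than the tins); origin at the centre of its underside; a bystander, to be left alone
- pepper_mill: turned dark wooden pepper mill, 58 mm in diameter, 130 mm tall; origin at the centre of its underside; a bystander
- mug: black and white mug, 82 mm in diameter, 97 mm tall; origin at the centre of its underside; a bystander
- lemon: lemon, 71x53x51 mm; origin at its underside at the start; a bystander

How it is judged:
By the outcome, as a careful person would: the job done as asked, in the order asked, and still so for the second after the job is handed in, with the robot touching nothing.
Of tin1, tin2, tin3, tin4 only 2 to 4 are there at a start; the rules pass over those that are not, and their reading is None.
At some moment in a run one of tin1, tin2, tin3, tin4 may be knocked a few centimetres aside while the robot is not near it.
It also fails if it takes over 210 s, if anything falls off the work surface, if the arm or the gripper's body presses on something with over 40 N, if the wrist force passes 120 N, or if a joint passes its speed limit or range.

### The arm

A 6-joint arm with a two-finger parallel gripper is mounted at the origin on a cart in front of the work surface, level with it; the furniture and walls round the work are solid. World frame = base frame: x ahead of the robot, y to its left, z up, the work surface at z = 0. Lengths are in m, angles in rad, forces in N, time in s.
With the tool pointing down it reaches from about 0.325 to 0.775 m from the base axis. Payload 9.3 kg.
Tool frame: the origin (TCP) lies on the centre line of the jaws, within the pads' length; the fingertips stand 22 mm ahead of it and the grasp point (between the pads) lies 3 mm ahead of it; z points along the fingers, y is the line along which they close (so a half turn about z gives the same grasp; the last joint's range is limited). The gripper opens to 85 mm and grips with 20 to 120 N. Pads are 22 mm wide; open, the fingers measure 114 mm over their backs; the gripper's body (76 mm by 85 mm) begins 54 mm behind the grasp point. The pads swing forward as they close: fully open they stand 13 mm farther back than shut.
Start: joints at [1.07, 0.259, 0.021, 1.334, 0, 1.418], TCP at [0.187, 0.517, 0.253] pointing down, gripper open.
Joint ranges: [-3.04, 3.04], [-0.91, 1.82], [-1.04, 1.36], [-1.92, 1.95], [-1.52, 1.45], [-3.14, 3.14]. Speed limits (rad/s): [2.22, 2.22, 2.79, 3.14, 3.14, 3.14].

### API

Orientations are given as [roll, pitch, yaw] about the fixed x, y, z axes, in that order (R = Rz(yaw) Ry(pitch) Rx(roll)).
In Python, from cell import robot gives the robot as it stands.
- The arm moves only by the tool step_arm, never from a script. Its argument "moves" is one flat list of numbers, 5 for each row, row after row: the shift along the tool's x, y, z in m, then the turn about the tool's z in rad, then the closure, from -1 (fully open) to 1 (shut). In form: [x, y, z, twist, jaw, x, y, z, twist, jaw, ...]. A call has 1 to 8 rows; each row shifts and turns the commanded pose from where the row before left it, along the tool's axes as they then stand; what a row does not reach is not made up. A row lasts 1/12 s, in which the tool goes at most 41.7 mm and 7.16 degrees, less where a joint would pass 70% of its speed; a pose out of reach is approached as far as the arm can. A call with a gripper value outside its range is refused whole. The fingers move at their own pace and stop on an object; "force" is the grip in N (left out, the last holds). Time passes only in rows, so rows that do not move let the fingers close. It gives the time, the measured TCP pose, the force, the opening and the grip force at its end, in the units of the state.
- robot.get_obs(): the state, without advancing time (a new reading comes with each control period).
- robot.capture(name): name is "scene" or "top" or "wrist"; returns a dict with "color" (384x512x3 uint8, red, green, blue), "depth" (384x512 float32, m along the optical axis (not along the pixel's ray), 0 where there is no reading), "fx", "fy", "cx", "cy" (pixels), "R" (3x3) and "t" (3): a world point X has camera coordinates R X + t; the wrist camera has in their place "tool_from_camera" (4x4, takes a point from camera to tool coordinates, whose origin is the TCP and whose axes are the flange's). Camera axes: x right, y down, z forward; pixel columns grow to the right and rows downward; lengths in m; the calibration is good to about 2 mm. A picture is of the moment at which its call begins: read the wrist's pose just before it.
- robot.hand_in(): hands the job in; it is judged then, once.
The state is a dict: "time": time; "joints": joint angles; "dq": joint speeds; "joint_torque": joint torques, N m; "ee_pos": TCP position; "tcp_rot": TCP orientation; "force": force on the tool from outside, world axes, zero at the start; "moment": the same for the moment, N m; "grip_width": opening from 0.0 (shut) to 1.0 (fully open); "finger_force": force on a finger pad.
Only numpy, scipy, OpenCV 4.12 (cv2) and the standard library are available. Lean on these libraries where they do the work, as an engineer would, in place of code of your own. Each camera call takes 0.05 s, during which the arm holds its last target. There are 200 camera calls.

## Working session

There is one attempt and no reset: what is moved stays moved. The work goes in short steps, Python scripts to look and compute and a tool call to move; the robot and the scene stay as the last step left them, time stands still between calls to the robot, and variables do not carry over. Pictures are saved under pics/ and viewed, at most 14 in all, crops included, and the job is handed in when it is done.

Besides the shell and the picture viewer there is one more tool, called after "Request:" as name(argument=value, ...), one argument or row to a line, values as JSON. step_arm: Moves the arm, as the interface text tells. Its arguments: {"type":"object","properties":{"moves":{"type":"array","items":{"type":"number"}},"force":{"type":"number"}},"required":["moves"]}

```bash
ls; mkdir -p pics
cat > h.py <<'E'
import numpy as np, cv2
from cell import robot
def cap(name, fn):
    o=robot.get_obs(); c=robot.capture(name); np.savez('pics/'+fn+'.npz',**c,ee=o['ee_pos'],rot=o['tcp_rot'])
    cv2.imwrite('pics/'+fn+'.png',cv2.cvtColor(c['color'],cv2.COLOR_RGB2BGR)); return c
def world(c,u,v,d=None,z=None):
    """pixel -> world by depth, or by plane z"""
    R,t=c['R'],c['t']; ray=np.array([(u-c['cx'])/c['fx'],(v-c['cy'])/c['fy'],1.])
    o=-R.T@t; r=R.T@ray
    if z is not None: return o+r*(z-o[2])/r[2]
    if d is None: d=c['depth'][int(v),int(u)]
    return o+r*d
E
python3 - <<'E'
from h import *
o=robot.get_obs(); print(o)
a=cap('top','top0');b=cap('scene','scene0')
print(a['R'],a['t'],-a['R'].T@a['t'],a['fx'])
E
```

```text
pics
{'time': 0.0, 'joints': array([1.07039187e+00, 2.59172259e-01, 2.07205689e-02, 1.33367326e+00,
       1.05358702e-05, 1.41817706e+00]), 'dq': array([-0.00020989, -0.00131085,  0.00090425, -0.00030173, -0.00193033,
       -0.00037578]), 'joint_torque': array([ 1.62422664e-03, -5.55636120e+01,  3.44533861e+01,  1.33375759e-02,
       -8.25208531e-05, -1.48224166e-05]), 'ee_pos': array([0.18733379, 0.51683515, 0.25266076]), 'tcp_rot': array([-3.14028107e+00, -2.12401248e-04,  2.79380731e+00]), 'force': array([ 0.06160903, -0.38627337,  0.85550595]), 'moment': array([ 0.02258247, -0.06836618, -0.02072682]), 'finger_force': 0.0, 'grip_width': 0.9955679782773694}
[[ 0.02381332 -0.99960822  0.01470833]
 [-0.99789613 -0.02465483 -0.05996212]
 [ 0.06030126 -0.01324949 -0.99809228]] [0.04688898 0.55575172 1.23838947] [0.47878945 0.0769806  1.26866137] 391.57914101965946
```

View pics/top0.png

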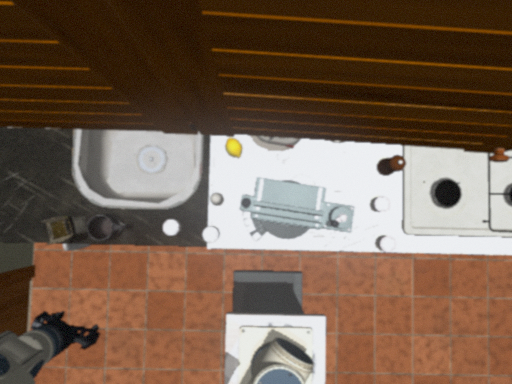

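View pics/scene0.png

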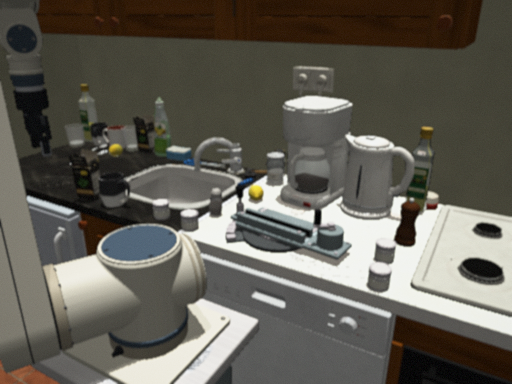

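Run:
```python
from h import *
a=dict(np.load('pics/top0.npz'))
im=cv2.imread('pics/top0.png')[160:270,160:420]
cv2.imwrite('pics/c1.png',cv2.resize(im,None,fx=3,fy=3,interpolation=cv2.INTER_CUBIC))
for p in [(172,227),(211,233),(380,204),(386,243),(217,199)]:
    print(p,world(a,*p).round(4),world(a,*p,z=.05).round(4))
g=a['color'].astype(int);d=a['depth']
H,W=d.shape;uu,vv=np.meshgrid(np.arange(W),np.arange(H))
P=((np.stack([(uu-a['cx'])/a['fx'],(vv-a['cy'])/a['fy'],np.ones_like(d)],-1)*d[...,None]).reshape(-1,3)-a['t'])@a['R']
P=P.reshape(H,W,3); z=P[...,2]
m=((z>.042)&(z<.058)&(vv>180)&(vv<260)&(uu>150)&(uu<400)).astype(np.uint8)
n,l,s,c=cv2.connectedComponentsWithStats(m)
for i in range(1,n):
    if s[i,4]>60: print(s[i],c[i], np.median(P[l==i],0).round(4), ((P[l==i].max(0)+P[l==i].min(0))/2).round(4))
m=((z>.095)&(z<.135)&(vv>180)&(vv<260)&(uu>230)&(uu<360)).astype(np.uint8)
n,l,s,c=cv2.connectedComponentsWithStats(m)
for i in range(1,n): print(s[i],c[i], P[l==i].mean(0).round(4))
```

```text
(172, 227) [0.4235 0.3287 0.0531] [0.4233 0.3293 0.05  ]
(211, 233) [0.4082 0.2076 0.0585] [0.4077 0.2085 0.05  ]
(380, 204) [ 0.5099 -0.3158  0.0495] [ 0.5099 -0.3156  0.05  ]
(386, 243) [ 0.3893 -0.3348  0.0505] [ 0.3892 -0.335   0.05  ]
(217, 199) [0.5121 0.1897 0.0863] [0.5131 0.1932 0.05  ]
[373 196  17  16 206] [381.23786408 203.71359223] [ 0.5103 -0.3188  0.0508] [ 0.5115 -0.3198  0.0497]
[253 201  70  15 296] [287.26013514 207.94594595] [ 0.4905 -0.0247  0.055 ] [ 0.4905 -0.0263  0.0504]
[251 212  69  15 304] [283.65131579 219.38157895] [ 0.4546 -0.0144  0.0553] [ 0.4559 -0.0189  0.0532]
[163 219  16  17 207] [170.36714976 226.85024155] [0.4235 0.3346 0.0502] [0.4232 0.3341 0.0493]
[202 226  17  17 208] [209.82211538 234.        ] [0.4045 0.2119 0.0506] [0.4045 0.2121 0.0501]
[379 236  17  16 214] [386.70093458 243.50934579] [ 0.3878 -0.3367  0.0507] [ 0.3875 -0.3375  0.049 ]
[241 198  10   9  70] [245.5 202.2] [0.5038 0.1028 0.1199]
[340 216   1   1   1] [340. 216.] [ 0.4699 -0.1805  0.0965]
[343 216   1   1   1] [343. 216.] [ 0.4701 -0.1896  0.096 ]
[330 220   9   7  49] [333.87755102 223.08163265] [ 0.449  -0.1572  0.122 ]
```

View pics/c1.png

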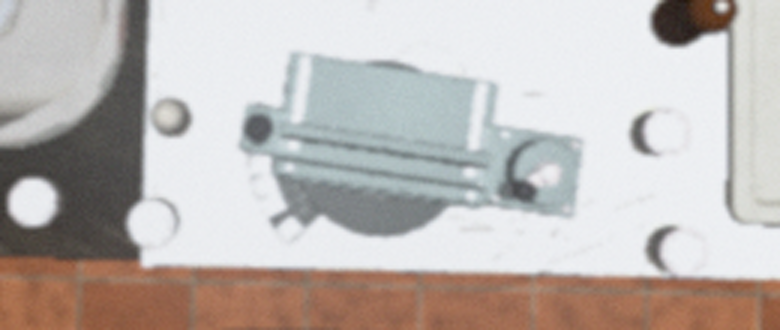

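```bash
cat >> h.py <<'E'
def cloud(a):
    d=a['depth'];H,W=d.shape;uu,vv=np.meshgrid(np.arange(W),np.arange(H))
    P=((np.stack([(uu-a['cx'])/a['fx'],(vv-a['cy'])/a['fy'],np.ones_like(d)],-1)*d[...,None]).reshape(-1,3)-a['t'])@a['R']
    return P.reshape(H,W,3),uu,vv
E
python3 - <<'E'
from h import *
a=dict(np.load('pics/top0.npz'));P,uu,vv=cloud(a)
def reg(z0,z1,u0,u1,v0,v1): 
    m=(P[...,2]>z0)&(P[...,2]<z1)&(uu>=u0)&(uu<=u1)&(vv>=v0)&(vv<=v1); return P[m]
for b in [(251,321,211,227),(253,323,200,216)]:
    Q=reg(.05,.062,*b)[:,:2]
    # keep main row cluster
    vx,vy,x0,y0=cv2.fitLine(Q.astype(np.float32),cv2.DIST_HUBER,0,.01,.01).ravel()
    th=np.arctan2(vy,vx)%np.pi; n=np.array([-np.sin(th),np.cos(th)]); d=(Q-[x0,y0])@n
    s=(Q-[x0,y0])@[np.cos(th),np.sin(th)]; print(len(Q),th,x0,y0,'along',s.min(),s.max(),'across',np.percentile(d,[2,50,98]))
Q=reg(.068,.08,320,360,200,232); print('housing',len(Q),Q.mean(0),(Q.max(0)+Q.min(0))/2)
Q=reg(.112,.13,235,255,192,212); print('pin',len(Q),(Q.max(0)+Q.min(0))/2,Q.mean(0))
Q=reg(.118,.135,325,342,215,232); print('crank',len(Q),(Q.max(0)+Q.min(0))/2,Q.mean(0))
Q=reg(.024,.036,255,330,175,240);print('deck z',np.median(Q[:,2]))
E
```

```text
488 1.4982299 0.4556697 -0.032470085 along -0.09928973174225927 0.11981948768411849 across [-0.03206188  0.00067118  0.01420375]
429 1.4690429 0.48747274 -0.03224973 along -0.10220644263318326 0.11508626823854304 across [-0.0112986  -0.00123342  0.03246335]
housing 273 [ 0.46843969 -0.19134317  0.07529414] [ 0.46528339 -0.18937573  0.07455685]
pin 70 [0.50446444 0.10291549 0.11974822] [0.5038288  0.1028449  0.11990592]
crank 38 [ 0.4492778  -0.15957408  0.12645941] [ 0.44884503 -0.15864002  0.12648891]
deck z 0.03030770767104853
```

Request:
step_arm(
  moves=[0,0,0,0.12,-1,0,0,0,0.12,-1,0,0,0,0.12,-1,0,0,0,0.12,-1,0,0,0,0.12,-1,0,0,0,0.12,-1,0,0,0,0.12,-1,0,0,0,0.12,-1],
)

```text
time: 0.77
ee_pos: [0.1874, 0.5169, 0.2529]
tcp_rot: [-3.141, 0.001, 1.828]
force: [-0.9, 0.2, 0.7]
grip_width: 0.998
finger_force: 0.0
```

Request:
step_arm(
  moves=[0,0,0,0.12,-1,0,0,0,0.12,-1,0,0,0,0.12,-1,0,0,0,0.04,-1],
)

```text
time: 1.1
ee_pos: [0.1874, 0.5169, 0.2529]
tcp_rot: [-3.141, 0.001, 1.427]
force: [-0.4, 0.6, 0.8]
grip_width: 1.002
finger_force: 0.0
```

Request:
step_arm(
  moves=[-0.0265,0.0145,0,-0.01,-1,-0.0265,0.0145,0,0,-1,-0.0265,0.0145,0,0,-1,-0.0265,0.0145,0,0,-1,-0.0265,0.0145,0,0,-1,-0.0265,0.0145,0,0,-1,-0.0265,0.0145,0,0,-1,-0.0265,0.0145,0,0,-1],
)

```text
time: 1.77
ee_pos: [0.2754, 0.2906, 0.2531]
tcp_rot: [-3.141, 0.0, 1.444]
force: [0.1, 1.4, -0.1]
grip_width: 1.0
finger_force: 0.0
```

Request:
step_arm(
  moves=[-0.0265,0.0145,0,0,-1,-0.0265,0.0145,0,0,-1,-0.0265,0.0145,0,0,-1,-0.0265,0.0145,0,0,-1,-0.0265,0.0145,0,0,-1,-0.0265,0.0145,0,0,-1,-0.0265,0.0145,0,0,-1,-0.0265,0.0145,0,0,-1],
)

```text
time: 2.43
ee_pos: [0.3636, 0.0655, 0.2532]
tcp_rot: [3.142, -0.0, 1.444]
force: [-0.2, 0.7, -1.0]
grip_width: 1.005
finger_force: 0.0
```

Request:
step_arm(
  moves=[-0.0265,0.0145,0,0,-1,-0.0265,0.0145,0,0,-1,-0.0265,0.0145,0,0,-1,-0.0265,0.0145,0,0,-1,-0.0265,0.0145,0,0,-1,-0.0265,0.0145,0,0,-1,-0.0265,0.0145,0,0,-1,-0.0265,0.0145,0,0,-1],
)

```text
time: 3.1
ee_pos: [0.4519, -0.1595, 0.253]
tcp_rot: [-3.141, -0.0, 1.443]
force: [1.1, -0.1, -0.1]
grip_width: 1.0
finger_force: 0.0
```

```bash
cat >> h.py <<'E'
from scipy.spatial.transform import Rotation as Ro
def wpose(o):
    T=np.eye(4);T[:3,:3]=Ro.from_euler('xyz',o['tcp_rot']).as_matrix();T[:3,3]=o['ee_pos'];return T
def wcap(fn):
    o=robot.get_obs();c=cap('wrist',fn); M=np.linalg.inv(wpose(o)@c['tool_from_camera']); c['R'],c['t']=M[:3,:3],M[:3,3]; return c
def to(x,y,z,yaw=1.438):
    o=robot.get_obs();T=wpose(o); d=T[:3,:3].T@(np.array([x,y,z])-o['ee_pos']); print('shift',d.round(4),'twist',round(o['tcp_rot'][2]-yaw,3),'pos',o['ee_pos'].round(4))
PIV=np.array([.4872,-.0259])
def deck(x,y,th=1.438):
    c,s=np.cos(th),np.sin(th); return PIV+[c*x-s*y,s*x+c*y]
E
python3 - <<'E'
from h import *
c=wcap('w0'); print(c['tool_from_camera'].round(3),c['fx'])
to(.449,-.159,.25)
P,uu,vv=cloud(c); T=wpose(robot.get_obs())
L=(P-T[:3,3])@T[:3,:3]  # tool coords
m=(c['depth']>0)&(np.abs(L[...,0])<.02)&(np.abs(L[...,1])<.07)&(L[...,2]<.06)
print(m.sum(), L[m].min(0),L[m].max(0))
E
```

```text
[[ 0.    -0.945 -0.327  0.085]
 [ 1.     0.001 -0.001  0.001]
 [ 0.001 -0.327  0.945 -0.12 ]
 [ 0.     0.     0.     1.   ]] 314.72662140563205
shift [ 0.004  -0.0056  0.0024] twist 0.004 pos [ 0.4541 -0.1637  0.2524]
21629 [-0.00734635 -0.06999416 -0.06291685] [0.01999988 0.06998976 0.00928011]
```

View pics/w0.png

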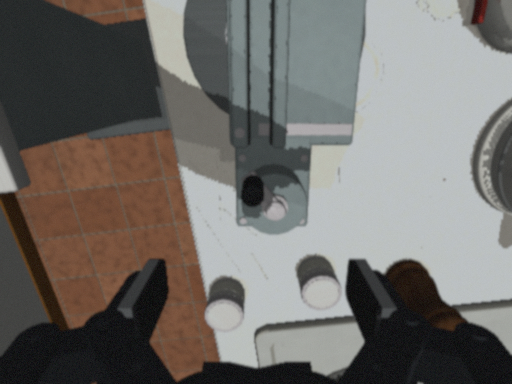

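Run:
```python
from h import *
c=dict(np.load('pics/w0.npz'));T=Ro.from_euler('xyz',c['rot']).as_matrix();M=np.eye(4);M[:3,:3]=T;M[:3,3]=c['ee']
I=np.linalg.inv(M@c['tool_from_camera']);c['R'],c['t']=I[:3,:3],I[:3,3]
P,uu,vv=cloud(c);b=(uu>235)&(uu<275)&(vv>165)&(vv<220)
for z0,z1 in [(.12,.135),(.095,.115)]:
    m=b&(P[...,2]>z0)&(P[...,2]<z1);Q=P[m];print(m.sum(),(Q.max(0)+Q.min(0))/2,Q.mean(0),np.ptp(Q,axis=0))
m=(uu>230)&(uu<320)&(vv>150)&(vv<245)&(P[...,2]>.068)&(P[...,2]<.08);Q=P[m];print('hous',(Q.max(0)+Q.min(0))/2,np.ptp(Q,axis=0))
to(.449,-.159,.25)
# tins
for u,v in [(224,315),(321,291)]: print(world(c,u,v,z=.05))
```

```text
434 [ 0.44893468 -0.15915469  0.12427141] [ 0.44895104 -0.15834802  0.12594151] [0.01868265 0.01938913 0.0081563 ]
127 [ 0.44934754 -0.15427263  0.10502435] [ 0.45030083 -0.15195749  0.10551023] [0.01849977 0.00977907 0.01963105]
hous [ 0.46668176 -0.18877843  0.07403534] [0.06680979 0.06613437 0.01191668]
shift [ 0.004  -0.0056  0.0024] twist 0.004 pos [ 0.4541 -0.1637  0.2524]
[ 0.38880401 -0.33715638  0.05      ]
[ 0.5112963  -0.31694282  0.05      ]
```

Request:
step_arm(
  moves=[0.004,-0.0055,0,0.004,-1,0,0,0.035,0,-1,0,0,0.035,0,-1,0,0,0.035,0,-1,0,0,0.033,0,-1,0,0,0,0,-1,0,0,0,0,1,0,0,0,0,1],
  force=25,
)

```text
time: 3.82
ee_pos: [0.4475, -0.1534, 0.1169]
tcp_rot: [3.14, 0.0, 1.44]
force: [0.9, -0.5, 0.6]
grip_width: 0.747
finger_force: 0.0
```

Request:
step_arm(
  moves=[0,0,0,0,1,0,0,0,0,1,0,0,0,0,1,0,0,0,0,1,0,0,0,0,1,0,0,0,0,1],
)

```text
time: 4.32
ee_pos: [0.4476, -0.1536, 0.1165]
tcp_rot: [3.139, 0.001, 1.44]
force: [-0.5, 1.8, 6.6]
grip_width: 0.224
finger_force: 26.6
```

Run:
```python
from h import *
to(.449,-.159,.115); print(robot.get_obs()['force'])
r=.035
for dth in (np.pi/6,):
    ph=np.arctan2(-.0203,.0276)
    for i in range(13):
        q=ph-dth; print(i,(r*(np.array([np.cos(q),np.sin(q)])-[np.cos(ph),np.sin(ph)])).round(4)); ph=q
```

```text
shift [-0.0052  0.0021  0.0015] twist 0.002 pos [ 0.4476 -0.1536  0.1165]
[-0.52156779  1.843337    6.63587038]
0 [-0.0141 -0.0113]
1 [-0.0179 -0.0027]
2 [-0.0169  0.0066]
3 [-0.0113  0.0141]
4 [-0.0027  0.0179]
5 [0.0066 0.0169]
6 [0.0141 0.0113]
7 [0.0179 0.0027]
8 [ 0.0169 -0.0066]
9 [ 0.0113 -0.0141]
10 [ 0.0027 -0.0179]
11 [-0.0066 -0.0169]
12 [-0.0141 -0.0113]
```

Request:
step_arm(
  moves=[-0.0141,-0.0113,-0.002,0,1,-0.0179,-0.0027,0,0,1,-0.0169,0.0066,0,0,1,-0.0113,0.0141,0,0,1],
)

```text
time: 4.65
ee_pos: [0.4448, -0.2121, 0.1168]
tcp_rot: [-3.141, -0.006, 1.441]
force: [6.1, 21.0, -3.7]
grip_width: 0.224
finger_force: 27.1
```

Run:
```python
from h import *
to(.449,-.159,.115); print(robot.get_obs()['force'])
a=cap('top','t1');P,uu,vv=cloud(a)
im=cv2.imread('pics/t1.png')[160:270,200:400]
cv2.imwrite('pics/c2.png',cv2.resize(im,None,fx=3,fy=3))
```

```text
shift [ 0.0532 -0.0028  0.0021] twist 0.003 pos [ 0.4448 -0.2121  0.1168]
[ 6.08890852 21.03268111 -3.6949014 ]
```

View pics/c2.png

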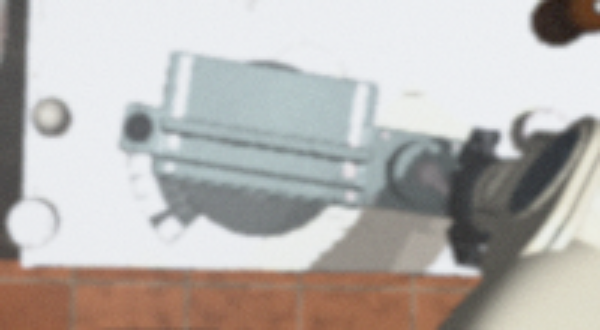

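Request:
step_arm(
  moves=[-0.0012,0.0174,0,0,1,0.0066,0.0169,0,0,1,0.0141,0.0113,0,0,1,0.0179,0.0027,0,0,1,0.0169,-0.0066,0,0,1,0.0113,-0.0141,0,0,1,0.0027,-0.0179,0,0,1,-0.0066,-0.0169,0,0,1],
)

```text
time: 5.37
ee_pos: [0.4474, -0.1512, 0.1171]
tcp_rot: [3.139, 0.001, 1.442]
force: [14.4, -13.7, -17.2]
grip_width: 0.224
finger_force: 26.2
```

Run:
```python
from h import *
o=robot.get_obs();T=wpose(o)
print(o['ee_pos'],'F tool',T[:3,:3].T@o['force'])
A=np.array([.4655,-.189])
d=o['ee_pos'][:2]-A; print('rel tool',T[:2,:2].T@d)
```

```text
[ 0.44739839 -0.15115974  0.11713035] F tool [-11.69387229  15.96857039  17.2278358 ]
rel tool [ 0.03519463 -0.02282293]
```

Request:
step_arm(
  moves=[-0.0156,-0.0098,0.0015,0,1,-0.0179,-0.0027,0,0,1,-0.0169,0.0066,0,0,1,-0.0113,0.0141,0,0,1,-0.0027,0.0179,0,0,1,0.0066,0.0169,0,0,1,0.0141,0.0113,0,0,1,0.0179,0.0027,0,0,1],
)

```text
time: 6.03
ee_pos: [0.5022, -0.1877, 0.1169]
tcp_rot: [3.138, 0.005, 1.437]
force: [-0.4, -8.3, 4.0]
grip_width: 0.229
finger_force: 28.1
```

Request:
step_arm(
  moves=[0.0169,-0.0066,0,0,1,0.0113,-0.0141,0,0,1,0.0027,-0.0179,0,0,1,-0.0066,-0.0169,0,0,1],
)

```text
time: 6.37
ee_pos: [0.4492, -0.1511, 0.1169]
tcp_rot: [3.137, -0.003, 1.443]
force: [7.8, -0.2, 3.4]
grip_width: 0.224
finger_force: 28.1
```

Run:
```python
from h import *
o=robot.get_obs();T=wpose(o)
print(o['ee_pos'],'F tool',T[:3,:3].T@o['force'])
A=np.array([.4655,-.189])
d=o['ee_pos'][:2]-A; print('rel tool',T[:2,:2].T@d)
a=cap('top','t2');P,uu,vv=cloud(a)
m=(P[...,2]>.05)&(P[...,2]<.063)&(uu>250)&(uu<322)&(vv>180)&(vv<230)
Q=(P[m][:,:2]-PIV); c,s=np.cos(1.438),np.sin(1.438); X=Q@[c,s];Y=Q@[-s,c]
h=np.histogram(Y,bins=np.arange(-.08,.06,.004));print([(round(float(b)*1000),int(k)) for b,k in zip(h[1],h[0])])
```

```text
[ 0.44916778 -0.15113725  0.11685557] F tool [ 0.75902142  7.79882648 -3.33265484]
rel tool [ 0.03547206 -0.02102528]
[(-80, 0), (-76, 0), (-72, 0), (-68, 0), (-64, 0), (-60, 0), (-56, 0), (-52, 0), (-48, 0), (-44, 32), (-40, 87), (-36, 84), (-32, 90), (-28, 50), (-24, 0), (-20, 0), (-16, 0), (-12, 0), (-8, 0), (-4, 0), (0, 0), (4, 0), (8, 0), (12, 0), (16, 0), (20, 0), (24, 69), (28, 93), (32, 90), (36, 90), (40, 62), (44, 0), (48, 0), (52, 0)]
```

Request:
step_arm(
  moves=[-0.0141,-0.0113,0,0,1,-0.0179,-0.0027,0,0,1,-0.0169,0.0066,0,0,1,-0.0113,0.0141,0,0,1,-0.0027,0.0179,0,0,1,0.0066,0.0169,0,0,1,0.0141,0.0113,0,0,1,0.0179,0.0027,0,0,1],
)

```text
time: 7.08
ee_pos: [0.5024, -0.1878, 0.1168]
tcp_rot: [3.138, 0.005, 1.437]
force: [-1.6, -7.9, 5.0]
grip_width: 0.221
finger_force: 28.2
```

Request:
step_arm(
  moves=[0.0169,-0.0066,0,0,1,0.0113,-0.0141,0,0,1,0.0027,-0.0179,0,0,1,-0.0066,-0.0169,0,0,1,0,0,0,0,1,0,0,0,0,-1,0,0,0,0,-1,0,0,0,0,-1],
)

```text
time: 7.75
ee_pos: [0.4483, -0.1538, 0.1156]
tcp_rot: [-3.141, 0.0, 1.439]
force: [-0.0, -0.3, -0.1]
grip_width: 0.642
finger_force: 0.0
```

Request:
step_arm(
  moves=[0,0,0,0,-1,0,0,0,0,-1,0,0,-0.035,0,-1,0,0,-0.035,0,-1,0,0,-0.035,0,-1,0,0,0,0,-1,0,0,0,0,-1],
)

```text
time: 8.33
ee_pos: [0.4488, -0.154, 0.2223]
tcp_rot: [3.138, 0.001, 1.44]
force: [0.7, 0.6, -0.9]
grip_width: 0.998
finger_force: 0.0
```

```bash
cat >> h.py <<'E'
def look(fn):
    a=cap('top',fn);P,uu,vv=cloud(a);z=P[...,2]
    m=((z>.042)&(z<.058)&(vv>180)&(vv<260)&(uu>120)&(uu<420)).astype(np.uint8)
    n,l,s,c=cv2.connectedComponentsWithStats(m)
    for i in range(1,n):
        if s[i,4]>60 and s[i,2]<30: print('tin?',s[i,:5],((P[l==i].max(0)+P[l==i].min(0))/2).round(4))
    m=(z>.05)&(z<.063)&(uu>250)&(uu<322)&(vv>170)&(vv<230)
    Q=(P[m][:,:2]-PIV); c,s=np.cos(1.438),np.sin(1.438); Y=Q@[-s,c]; Y=Y[Y<.015]
    print('moving jaw Y',np.percentile(Y,[2,50,98]).round(4)); return a,P
E
python3 - <<'E'
from h import *
look('t3')
o=robot.get_obs(); print(o['dq'].round(3))
to(.5113,-.3180,.15);to(.388,-.3372,.15)
E
```

```text
tin? [163 219  16  17 205] [0.423  0.3344 0.05  ]
tin? [202 226  16  17 203] [0.4043 0.2128 0.0495]
moving jaw Y [-0.0565 -0.049  -0.0411]
[ 0.001  0.018 -0.037 -0.009  0.001  0.   ]
shift [-0.1547  0.0841  0.071 ] twist 0.002 pos [ 0.4481 -0.1536  0.2209]
shift [-0.1899 -0.0356  0.071 ] twist 0.002 pos [ 0.4481 -0.1536  0.2209]
```

Request:
step_arm(
  moves=[-0.0258,0.014,0,0,-1,-0.0258,0.014,0,0,-1,-0.0258,0.014,0,0,-1,-0.0258,0.014,0.017,0,-1,-0.0258,0.014,0.027,0,-1,-0.0258,0.014,0.027,0,-1,0,0,0,0,-1,0,0,0,0,-1],
)

```text
time: 9.05
ee_pos: [0.5098, -0.3181, 0.1458]
tcp_rot: [-3.136, -0.004, 1.438]
force: [0.1, 0.8, 0.7]
grip_width: 1.002
finger_force: 0.0
```

```bash
cat >> h.py <<'E'
def wtin(fn,zt=.05,near=None,view=True):
    c=wcap(fn);P,uu,vv=cloud(c);z=P[...,2];m=((abs(z-zt)<.006)&(c['depth']>0)).astype(np.uint8)
    n,l,s,_=cv2.connectedComponentsWithStats(m)
    for i in range(1,n):
        if s[i,4]>300:
            Q=P[l==i]; ct=(Q.max(0)+Q.min(0))/2
            if near is None or np.hypot(*(ct[:2]-near))<.08: print('blob',s[i],ct.round(4),np.ptp(Q,axis=0).round(3))
    return c,P
E
python3 - <<'E'
from h import *
wtin('w1'); look('t4'); to(.5113,-.318,.047)
E
```

```text
blob [ 226  179   67   63 3305] [ 0.5115 -0.3205  0.0479] [0.049 0.05  0.008]
blob [392 193  60  54 868] [ 0.6316 -0.3434  0.05  ] [0.042 0.04  0.012]
blob [  74  221   66   60 2984] [ 0.3884 -0.3388  0.0479] [0.05  0.05  0.008]
tin? [374 196  16  16 204] [ 0.5115 -0.3199  0.0501]
tin? [163 219  16  17 205] [0.4231 0.3342 0.0492]
tin? [202 226  16  17 207] [0.4043 0.2131 0.05  ]
tin? [379 236  14  14 120] [ 0.3905 -0.3341  0.049 ]
moving jaw Y [-0.0565 -0.0489 -0.0412]
shift [-0.0007  0.0011  0.1021] twist 0.002 pos [ 0.5105 -0.3173  0.1491]
```

View pics/w1.png

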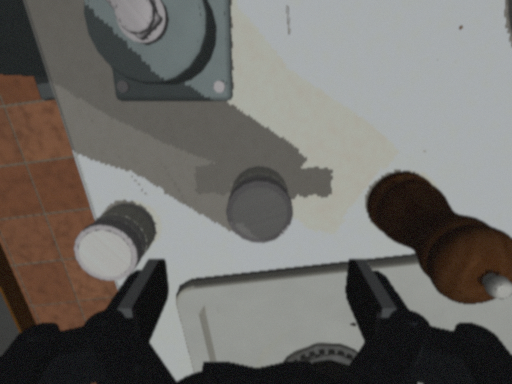

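Request:
step_arm(
  moves=[-0.0026,0.0013,0.03,0,-1,0,0,0.036,0,-1,0,0,0.036,0,-1,0,0,0,0,-1,0,0,0,0,1,0,0,0,0,1,0,0,0,0,1,0,0,0,0,1],
  force=40,
)

```text
time: 9.82
ee_pos: [0.513, -0.3213, 0.051]
tcp_rot: [3.138, 0.002, 1.44]
force: [-1.1, 1.6, 8.2]
grip_width: 0.569
finger_force: 40.2
```

Request:
step_arm(
  moves=[0,0,0,0,1,0,0,0,0,1,0,0,-0.035,0,1,0,0,-0.035,0,1,0,0,-0.035,0,1,0,0,0,0,1,0,0,0,0,1],
)

```text
time: 10.4
ee_pos: [0.513, -0.3215, 0.1569]
tcp_rot: [3.136, 0.004, 1.44]
force: [0.4, 0.1, -2.2]
grip_width: 0.57
finger_force: 42.8
```

Run:
```python
from h import *
c=wcap('w2');P,uu,vv=cloud(c);T=wpose(robot.get_obs());L=(P-T[:3,3])@T[:3,:3]
m=(abs(L[...,0])<.04)&(abs(L[...,1])<.022)&(L[...,2]>-.025)&(L[...,2]<.06)&(c['depth']>0)
Q=L[m];print(m.sum(),'tool',Q.min(0).round(4),Q.max(0).round(4)); 
n=np.histogram(Q[:,2],bins=np.arange(-.03,.061,.005));print(n[0])
to(*deck(-.082,-.003),.16)
```

```text
10326 tool [-0.0255 -0.0219 -0.0029] [0.0249 0.022  0.0483]
[   0    0    0    0    0 7061  854  416  263  346  376  280  247  206
  184   93    0    0]
shift [ 0.2072 -0.0605 -0.0058] twist 0.002 pos [ 0.5123 -0.3209  0.1548]
```

View pics/w2.png

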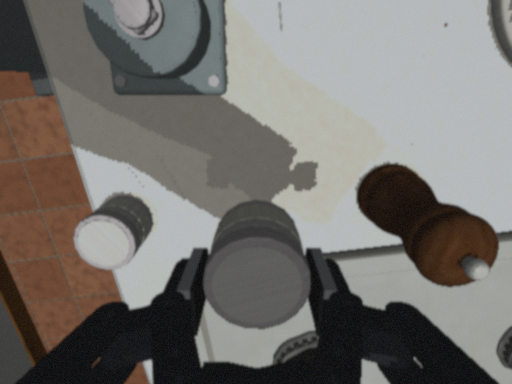

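Request:
step_arm(
  moves=[0.026,-0.0076,-0.03,0,1,0.026,-0.0076,-0.025,0,1,0.026,-0.0076,0,0,1,0.026,-0.0076,0,0,1,0.026,-0.0076,0,0,1,0.026,-0.0076,0,0,1,0.026,-0.0076,0.01,0,1,0.0252,-0.0073,0.02,0,1],
)

```text
time: 11.12
ee_pos: [0.479, -0.1062, 0.1785]
tcp_rot: [3.139, 0.001, 1.44]
force: [0.2, 0.3, -2.4]
grip_width: 0.572
finger_force: 42.7
```

Request:
step_arm(
  moves=[0,0,0.025,0,1,0,0,0.02,0,1,0,0,0,0,1,0,0,0,0,1],
)

```text
time: 11.45
ee_pos: [0.4782, -0.1069, 0.132]
tcp_rot: [-3.139, -0.001, 1.44]
force: [0.0, 0.2, -1.6]
grip_width: 0.566
finger_force: 42.6
```

Run:
```python
from h import *
to(*deck(-.082,-.003),.0795)
```

```text
shift [-0.0005  0.0014  0.0525] twist 0.002 pos [ 0.4782 -0.1069  0.132 ]
```

Request:
step_arm(
  moves=[0,0.0014,0.02,0,1,0,0,0.02,0,1,0,0,0.0125,0,1,0,0,0,0,1,0,0,0,0,1,0,0,0,0,-1,0,0,0,0,-1,0,0,0,0,-1],
)

```text
time: 12.12
ee_pos: [0.4808, -0.1078, 0.0811]
tcp_rot: [3.14, 0.0, 1.44]
force: [0.3, 0.2, -0.0]
grip_width: 0.963
finger_force: 0.0
```

Request:
step_arm(
  moves=[0,0,0,0,-1,0,0,-0.03,0,-1,0,0,-0.04,0,-1,0,0,-0.04,0,-1,0,0,0,0,-1,0,0,0,0,-1],
)

```text
time: 12.62
ee_pos: [0.4814, -0.1079, 0.1928]
tcp_rot: [3.137, 0.001, 1.44]
force: [0.3, -0.2, -1.2]
grip_width: 0.998
finger_force: 0.0
```

Run:
```python
from h import *
c,P=wtin('w3',zt=.08)
def ind(p): 
    q=np.array(p)-PIV; s,k=np.sin(1.438),np.cos(1.438); return q@[k,s],q@[-s,k]
m=(abs(P[...,2]-.08)<.006); print(deck(-.082,-.003))
look('t5'); to(.3884,-.3386,.20)
```

```text
blob [ 224  169   63   60 2931] [ 0.4818 -0.1072  0.0779] [0.049 0.049 0.008]
blob [ 210  252   77   64 1757] [ 0.4678 -0.1846  0.08  ] [0.061 0.074 0.012]
[ 0.47931626 -0.10757525]
tin? [163 219  16  17 205] [0.4232 0.3345 0.0506]
tin? [202 226  16  17 204] [0.4044 0.213  0.0503]
tin? [381 236  15  16 163] [ 0.3875 -0.3425  0.0504]
moving jaw Y [-0.0565 -0.0485 -0.0053]
shift [-0.2412 -0.0607 -0.01  ] twist 0.002 pos [ 0.4801 -0.1074  0.19  ]
```

View pics/w3.png

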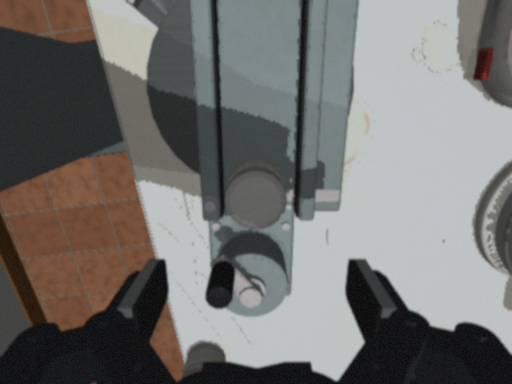

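Request:
step_arm(
  moves=[-0.0301,-0.0076,0,0,-1,-0.0301,-0.0076,0,0,-1,-0.0301,-0.0076,0,0,-1,-0.0301,-0.0076,0,0,-1,-0.0301,-0.0076,0,0,-1,-0.0301,-0.0076,0,0,-1,-0.0301,-0.0076,0.02,0,-1,-0.0301,-0.0076,0.02,0,-1],
)

```text
time: 13.38
ee_pos: [0.3878, -0.3396, 0.1492]
tcp_rot: [3.141, 0.0, 1.44]
force: [0.6, 0.3, 0.4]
grip_width: 1.002
finger_force: 0.0
```

Request:
step_arm(
  moves=[0,0,0,0,-1,0,0,0,0,-1,0,0,0,0,-1],
)

```text
time: 13.63
ee_pos: [0.3882, -0.3378, 0.1494]
tcp_rot: [-3.14, -0.002, 1.439]
force: [0.3, -0.4, -0.3]
grip_width: 0.998
finger_force: 0.0
```

Run:
```python
from h import *
wtin('w4',near=(.388,-.339)); to(.3884,-.3388,.05)
```

```text
blob [ 223  175   66   64 3229] [ 0.3882 -0.3387  0.048 ] [0.049 0.049 0.008]
shift [-0.0014 -0.0001  0.1   ] twist 0.002 pos [ 0.3887 -0.3375  0.15  ]
```

Request:
step_arm(
  moves=[-0.0012,0,0.03,0,-1,0,0,0.035,0,-1,0,0,0.035,0,-1,0,0,0,0,-1,0,0,0,0,1,0,0,0,0,1,0,0,0,0,1,0,0,0,0,1],
)

```text
time: 14.35
ee_pos: [0.3895, -0.3402, 0.0529]
tcp_rot: [3.139, 0.002, 1.44]
force: [-0.2, 1.7, 7.3]
grip_width: 0.571
finger_force: 40.2
```

Request:
step_arm(
  moves=[0,0,0,0,1,0,0,0,0,1,0,0,-0.04,0,1,0,0,-0.04,0,1,0,0,-0.04,0,1,0,0,-0.04,0,1,0,0,0,0,1,0,0,0,0,1],
)

```text
time: 15.02
ee_pos: [0.3893, -0.3403, 0.2141]
tcp_rot: [3.136, 0.005, 1.44]
force: [-0.4, 0.8, -1.5]
grip_width: 0.568
finger_force: 43.0
```

```bash
cat >> h.py <<'E'
def held(fn):
    c=wcap(fn);P,uu,vv=cloud(c);T=wpose(robot.get_obs());L=(P-T[:3,3])@T[:3,:3]
    m=(abs(L[...,0])<.04)&(abs(L[...,1])<.022)&(L[...,2]>-.025)&(L[...,2]<.06)&(c['depth']>0)
    Q=L[m];print(m.sum(),'tool',Q.min(0).round(4),Q.max(0).round(4),np.median(Q[Q[:,2]<.003],0).round(4))
E
python3 - <<'E'
from h import *
held('w5'); to(*deck(-.027,-.004),.0795)
E
```

```text
10068 tool [-0.0251 -0.022  -0.001 ] [0.0255 0.022  0.05  ] [0.0026 0.0008 0.001 ]
shift [0.2972 0.0603 0.1319] twist 0.002 pos [ 0.3887 -0.3396  0.212 ]
```

Request:
step_arm(
  moves=[0.0297,0.006,0,0,1,0.0297,0.006,0,0,1,0.0297,0.006,0,0,1,0.0297,0.006,0,0,1,0.0297,0.006,0,0,1,0.0297,0.006,0,0,1,0.0297,0.006,0,0,1,0.0297,0.006,0,0,1],
)

```text
time: 15.73
ee_pos: [0.4666, -0.1085, 0.2092]
tcp_rot: [-3.14, -0.001, 1.44]
force: [1.2, -0.6, -1.7]
grip_width: 0.568
finger_force: 43.0
```

Request:
step_arm(
  moves=[0.0297,0.006,0,0,1,0.0297,0.006,0,0,1,0,0,0.035,0,1,0,0,0.035,0,1,0,0,0,0,1,0,0,0,0,1],
)

```text
time: 16.23
ee_pos: [0.4852, -0.0524, 0.1389]
tcp_rot: [-3.136, -0.001, 1.44]
force: [0.7, -0.2, -0.3]
grip_width: 0.572
finger_force: 42.7
```

Run:
```python
from h import *
to(*deck(-.027,-.004),.0815)
```

```text
shift [-0.0006  0.0028  0.0574] twist 0.002 pos [ 0.4852 -0.0524  0.1389]
```

Request:
step_arm(
  moves=[-0.0005,0.0025,0.02,0,1,0,0,0.02,0,1,0,0,0.0172,0,1,0,0,0,0,1,0,0,0,0,1,0,0,0,0,-1,0,0,0,0,-1,0,0,0,0,-1],
)

```text
time: 16.9
ee_pos: [0.4897, -0.0539, 0.0843]
tcp_rot: [3.14, 0.0, 1.44]
force: [0.5, -0.4, 0.8]
grip_width: 0.964
finger_force: 0.0
```

Request:
step_arm(
  moves=[0,0,0,0,-1,0,0,-0.03,0,-1,0,0,-0.04,0,-1,0,0,-0.04,0,-1,0,0,0,0,-1,0,0,0,0,-1],
)

```text
time: 17.4
ee_pos: [0.4902, -0.054, 0.1957]
tcp_rot: [3.136, 0.001, 1.44]
force: [-0.3, 1.0, -0.6]
grip_width: 1.0
finger_force: 0.0
```

Run:
```python
from h import *
wtin('w6',zt=.08)
look('t6'); to(.4044,.213,.15)
```

```text
blob [ 225  167   62   60 2884] [ 0.4907 -0.0527  0.0782] [0.05  0.049 0.008]
blob [ 225  231   58   53 2410] [ 0.4819 -0.1072  0.078 ] [0.049 0.05  0.008]
blob [ 211  304   72   55 1338] [ 0.4675 -0.1842  0.08  ] [0.061 0.074 0.012]
tin? [163 219  16  17 204] [0.4233 0.3346 0.0492]
tin? [202 226  17  17 205] [0.4044 0.212  0.0497]
moving jaw Y [-0.0565 -0.0486 -0.0406]
shift [ 0.2533 -0.1185  0.0429] twist 0.002 pos [ 0.4888 -0.0536  0.1929]
```

Request:
step_arm(
  moves=[0.0316,-0.0148,0,0,-1,0.0316,-0.0148,0,0,-1,0.0316,-0.0148,0,0,-1,0.0316,-0.0148,0,0,-1,0.0316,-0.0148,0,0,-1,0.0316,-0.0148,0,0,-1,0.0316,-0.0148,0.02,0,-1,0.0316,-0.0148,0.02,0,-1],
)

```text
time: 18.17
ee_pos: [0.4039, 0.2138, 0.1521]
tcp_rot: [3.141, -0.0, 1.44]
force: [1.2, 0.1, -0.0]
grip_width: 1.0
finger_force: 0.0
```

Request:
step_arm(
  moves=[0,0,0,0,-1,0,0,0,0,-1,0,0,0,0,-1],
)

```text
time: 18.42
ee_pos: [0.4044, 0.2123, 0.1524]
tcp_rot: [-3.14, 0.001, 1.441]
force: [-0.3, -0.3, -0.1]
grip_width: 0.998
finger_force: 0.0
```

Run:
```python
from h import *
wtin('w7',near=(.4044,.2125)); to(.4044,.2125,.05)
```

```text
blob [ 224  173   65   62 3172] [0.4047 0.2128 0.0479] [0.049 0.049 0.008]
shift [ 0.0006 -0.0006  0.1028] twist 0.001 pos [0.4049 0.2119 0.1528]
```

Request:
step_arm(
  moves=[0.0008,0,0.034,0,-1,0,0,0.035,0,-1,0,0,0.035,0,-1,0,0,0,0,-1,0,0,0,0,1,0,0,0,0,1,0,0,0,0,1,0,0,0,0,1],
)

```text
time: 19.13
ee_pos: [0.4062, 0.2133, 0.0514]
tcp_rot: [3.138, -0.001, 1.439]
force: [-0.1, -1.9, 6.2]
grip_width: 0.569
finger_force: 40.2
```

Request:
step_arm(
  moves=[0,0,0,0,1,0,0,0,0,1,0,0,-0.04,0,1,0,0,-0.04,0,1,0,0,-0.04,0,1,0,0,-0.04,0,1,0,0,0,0,1,0,0,0,0,1],
)

```text
time: 19.8
ee_pos: [0.406, 0.2135, 0.2128]
tcp_rot: [3.135, -0.003, 1.44]
force: [-0.2, -0.2, -2.6]
grip_width: 0.565
finger_force: 43.6
```

Run:
```python
from h import *
held('w8'); to(*deck(.0285,-.005),.0795)
```

```text
10229 tool [-0.0258 -0.022  -0.0023] [0.0246 0.022  0.0493] [ 0.0021  0.0009 -0.0004]
shift [-0.1981  0.1172  0.1314] twist 0.002 pos [0.4052 0.2132 0.2108]
```

Request:
step_arm(
  moves=[-0.0247,0.0146,0,0,1,-0.0247,0.0146,0,0,1,-0.0247,0.0146,0,0,1,-0.0247,0.0146,0,0,1,-0.0247,0.0146,0,0,1,-0.0247,0.0146,0,0,1,-0.0247,0.0146,0,0,1,-0.0247,0.0146,0,0,1],
)

```text
time: 20.52
ee_pos: [0.4945, 0.0007, 0.208]
tcp_rot: [-3.139, -0.0, 1.44]
force: [1.2, 0.8, -1.2]
grip_width: 0.569
finger_force: 43.5
```

Request:
step_arm(
  moves=[0,0,0.035,0,1,0,0,0.035,0,1,0,0,0,0,1,0,0,0,0,1,0,0,0,0,1],
)

```text
time: 20.93
ee_pos: [0.4951, 0.0022, 0.1401]
tcp_rot: [3.141, -0.0, 1.44]
force: [0.3, 0.5, -0.8]
grip_width: 0.566
finger_force: 43.2
```

Run:
```python
from h import *
to(*deck(.0285,-.005),.0805)
```

```text
shift [-0.0004  0.0009  0.0596] twist 0.002 pos [0.4951 0.0022 0.1401]
```

Request:
step_arm(
  moves=[0,0.0009,0.02,0,1,0,0,0.02,0,1,0,0,0.0195,0,1,0,0,0,0,1,0,0,0,0,1,0,0,0,0,-1,0,0,0,0,-1,0,0,0,0,-1],
)

```text
time: 21.6
ee_pos: [0.4964, 0.0019, 0.0808]
tcp_rot: [3.14, 0.0, 1.44]
force: [0.6, -0.7, 0.8]
grip_width: 0.965
finger_force: 0.0
```

Request:
step_arm(
  moves=[0,0,0,0,-1,0,0,-0.03,0,-1,0,0,-0.04,0,-1,0,0,-0.04,0,-1,0,0,0,0,-1,0,0,0,0,-1],
)

```text
time: 22.1
ee_pos: [0.4969, 0.0017, 0.1922]
tcp_rot: [3.136, 0.0, 1.44]
force: [-0.1, 0.8, -1.3]
grip_width: 1.0
finger_force: 0.0
```

Run:
```python
from h import *
wtin('w9',zt=.08)
look('t7'); to(.4232,.3344,.15)
```

```text
blob [ 224  171   63   60 2932] [0.4967 0.0007 0.078 ] [0.049 0.05  0.008]
blob [ 228  233   58   55 2470] [ 0.491  -0.0528  0.0779] [0.05  0.05  0.008]
blob [ 228  290   55   48 2072] [ 0.4823 -0.1077  0.0777] [0.049 0.051 0.007]
tin? [255 186  16   8  65] [0.5463 0.0528 0.0509]
tin? [251 212  15   8  68] [0.465  0.0646 0.0515]
tin? [163 219  16  17 204] [0.4232 0.3339 0.0493]
moving jaw Y [-0.0561 -0.0487 -0.0408]
shift [ 0.3202 -0.1151  0.0394] twist 0.002 pos [0.4954 0.0019 0.1894]
```

Request:
step_arm(
  moves=[0.032,-0.0115,0,0,-1,0.032,-0.0115,0,0,-1,0.032,-0.0115,0,0,-1,0.032,-0.0115,0,0,-1,0.032,-0.0115,0,0,-1,0.032,-0.0115,0,0,-1,0.032,-0.0115,0,0,-1,0.032,-0.0115,0,0,-1],
)

```text
time: 22.87
ee_pos: [0.4367, 0.269, 0.1882]
tcp_rot: [-3.139, 0.001, 1.44]
force: [0.8, -0.6, 0.6]
grip_width: 1.003
finger_force: 0.0
```

Request:
step_arm(
  moves=[0.032,-0.0115,0.02,0,-1,0.032,-0.0115,0.02,0,-1,0,0,0,0,-1,0,0,0,0,-1,0,0,0,0,-1,0,0,0,0,-1],
)

```text
time: 23.37
ee_pos: [0.4238, 0.3334, 0.1495]
tcp_rot: [-3.141, 0.0, 1.439]
force: [0.7, -0.2, -0.1]
grip_width: 1.0
finger_force: 0.0
```

Run:
```python
from h import *
wtin('w10',near=(.4232,.334)); to(.4232,.334,.05)
```

```text
blob [ 223  171   66   64 3268] [0.4238 0.3358 0.0482] [0.049 0.049 0.008]
shift [ 0.0006 -0.0009  0.0998] twist 0.0 pos [0.424  0.3333 0.1498]
```

Request:
step_arm(
  moves=[0.0018,0,0.03,0,-1,0,0,0.035,0,-1,0,0,0.035,0,-1,0,0,0,0,-1,0,0,0,0,1,0,0,0,0,1,0,0,0,0,1,0,0,0,0,1],
)

```text
time: 24.08
ee_pos: [0.4251, 0.3364, 0.0522]
tcp_rot: [3.138, -0.002, 1.439]
force: [-1.1, -0.1, 6.7]
grip_width: 0.57
finger_force: 40.4
```

Request:
step_arm(
  moves=[0,0,0,0,1,0,0,0,0,1,0,0,-0.04,0,1,0,0,-0.04,0,1,0,0,-0.04,0,1,0,0,-0.04,0,1,0,0,0,0,1,0,0,0,0,1],
)

```text
time: 24.75
ee_pos: [0.4248, 0.3366, 0.2135]
tcp_rot: [3.136, -0.004, 1.44]
force: [0.1, 0.1, -2.2]
grip_width: 0.571
finger_force: 43.0
```

Run:
```python
from h import *
held('w11'); look('t8'); to(*deck(.0825,-.005),.0795)
```

```text
10091 tool [-0.0255 -0.0219 -0.0017] [0.0247 0.022  0.049 ] [0.0019 0.0009 0.0002]
moving jaw Y [-0.0566 -0.0483  0.0022]
shift [-0.2678  0.1155  0.1303] twist 0.002 pos [0.4235 0.3358 0.2099]
```

Request:
step_arm(
  moves=[-0.0334,0.0143,0,0,1,-0.0334,0.0143,0,0,1,-0.0334,0.0143,0,0,1,-0.0334,0.0143,0,0,1,-0.0334,0.0143,0,0,1,-0.0334,0.0143,0,0,1,-0.0334,0.0143,0,0,1,-0.0334,0.0143,0,0,1],
)

```text
time: 25.52
ee_pos: [0.5017, 0.0544, 0.2083]
tcp_rot: [-3.139, 0.0, 1.44]
force: [1.5, 0.1, -2.2]
grip_width: 0.566
finger_force: 43.0
```

Request:
step_arm(
  moves=[0,0,0,0,1,0,0,0.03,0,1,0,0,0.03,0,1,0,0,0,0,1,0,0,0,0,1,0,0,0,0,1],
)

```text
time: 26.02
ee_pos: [0.5024, 0.0564, 0.1503]
tcp_rot: [-3.141, 0.0, 1.44]
force: [0.0, -0.2, -0.8]
grip_width: 0.568
finger_force: 42.7
```

Run:
```python
from h import *
to(*deck(.0825,-.005),.081)
```

```text
shift [-0.0011  0.0008  0.0693] twist 0.002 pos [0.5024 0.0564 0.1503]
```

Request:
step_arm(
  moves=[-0.0008,0.0008,0.03,0,1,0,0,0.02,0,1,0,0,0.0192,0,1,0,0,0,0,1,0,0,0,0,1,0,0,0,0,-1,0,0,0,0,-1,0,0,0,0,-1],
)

```text
time: 26.68
ee_pos: [0.5036, 0.0553, 0.0815]
tcp_rot: [3.14, -0.0, 1.44]
force: [-0.4, -0.9, -0.8]
grip_width: 0.96
finger_force: 0.0
```

Request:
step_arm(
  moves=[0,0,0,0,-1,0,0,-0.03,0,-1,0,0,-0.04,0,-1,0,0,-0.04,0,-1,0,0,0,0,-1,0,0,0,0,-1],
)

```text
time: 27.18
ee_pos: [0.5041, 0.0552, 0.1929]
tcp_rot: [3.136, -0.0, 1.44]
force: [-0.1, -0.2, -0.9]
grip_width: 0.995
finger_force: 0.0
```

Run:
```python
from h import *
wtin('w12',zt=.08)
look('t9'); to(.4488,-.1540,.20)
```

```text
blob [219   0  53  28 697] [0.516  0.1871 0.08  ] [0.034 0.018 0.012]
blob [ 225  171   62   60 2910] [0.5043 0.0541 0.078 ] [0.049 0.049 0.008]
blob [ 238  233   58   54 2446] [ 5.069e-01 -3.000e-04  7.800e-02] [0.049 0.05  0.008]
blob [ 229  288   55   48 2071] [ 0.4911 -0.0524  0.0777] [0.05  0.05  0.007]
blob [ 229  337   52   30 1152] [ 0.4822 -0.098   0.0778] [0.049 0.032 0.007]
tin? [296 192  29  10 115] [ 0.5277 -0.0955  0.0513]
tin? [294 219  24   9 107] [ 0.4455 -0.0828  0.052 ]
moving jaw Y [-0.0565 -0.0481  0.0063]
shift [-0.2145 -0.0261 -0.0099] twist 0.002 pos [0.5027 0.0553 0.1901]
```

View pics/w12.png

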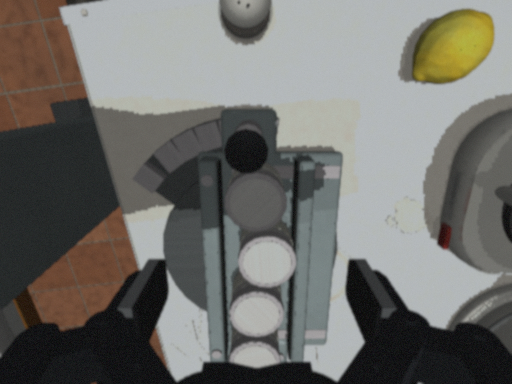

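Request:
step_arm(
  moves=[-0.027,-0.0031,0,0,-1,-0.027,-0.0031,0,0,-1,-0.027,-0.0031,0,0,-1,-0.027,-0.0031,0,0,-1,-0.027,-0.0031,0,0,-1,-0.027,-0.0031,0,0,-1,-0.027,-0.0031,0,0,-1,-0.027,-0.0031,0,0,-1],
)

```text
time: 27.95
ee_pos: [0.449, -0.1566, 0.189]
tcp_rot: [-3.139, -0.001, 1.44]
force: [-0.3, -0.4, -0.7]
grip_width: 1.0
finger_force: 0.0
```

Request:
step_arm(
  moves=[0,0,0,0,-1,0,0,0,0,-1,0,0,0,0,-1,0,0,0,0,-1],
)

```text
time: 28.28
ee_pos: [0.45, -0.1549, 0.1898]
tcp_rot: [-3.14, -0.001, 1.441]
force: [0.2, 0.1, -0.6]
grip_width: 1.002
finger_force: 0.0
```

Run:
```python
from h import *
c=wcap('w13');P,uu,vv=cloud(c)
A=np.array([.4655,-.189])
near=np.hypot(P[...,0]-A[0],P[...,1]-A[1])<.06
m=near&(P[...,2]>.12)&(P[...,2]<.135);Q=P[m];k=(Q.max(0)+Q.min(0))/2;print(m.sum(),k,np.ptp(Q,axis=0))
m=near&(P[...,2]>.07)&(P[...,2]<.079);Q=P[m];print('hous',(Q.max(0)+Q.min(0))/2,np.ptp(Q,axis=0))
to(k[0],k[1],.116)
T=wpose(robot.get_obs());print('tool rel axis',T[:2,:2].T@(k[:2]-A))
```

```text
711 [ 0.44810835 -0.15940022  0.124368  ] [0.01952023 0.0192541  0.00856634]
hous [ 0.46653499 -0.17610395  0.07449869] [0.06628958 0.09257522 0.00896879]
shift [-0.0049 -0.0014  0.074 ] twist 0.003 pos [ 0.4502 -0.1548  0.19  ]
tool rel axis [ 0.02709859 -0.021078  ]
```

Request:
step_arm(
  moves=[-0.0047,-0.0014,0,0,-1,0,0,0.037,0,-1,0,0,0.037,0,-1,0,0,0,0,-1,0,0,0,0,1,0,0,0,0,1,0,0,0,0,1,0,0,0,0,1],
  force=25,
)

```text
time: 29.0
ee_pos: [0.4491, -0.1606, 0.1181]
tcp_rot: [3.139, 0.001, 1.44]
force: [-0.3, 0.0, -0.2]
grip_width: 0.452
finger_force: 0.0
```

Request:
step_arm(
  moves=[0,0,0,0,1,0,0,0,0,1,0,0,0,0,1,0,0,0,0,1,0.0066,0.0169,0,0,1,-0.0027,0.0179,0,0,1,-0.0113,0.0141,0,0,1,-0.0169,0.0066,0,0,1],
)

```text
time: 29.67
ee_pos: [0.5017, -0.1898, 0.1174]
tcp_rot: [3.14, -0.003, 1.443]
force: [-3.7, 8.3, 9.8]
grip_width: 0.228
finger_force: 27.0
```

Request:
step_arm(
  moves=[-0.0179,-0.0027,0,0,1,-0.0141,-0.0113,0,0,1,-0.0066,-0.0169,0,0,1,0.0027,-0.0179,0,0,1,0,0,0,0,1],
)

```text
time: 30.08
ee_pos: [0.4459, -0.2205, 0.1175]
tcp_rot: [3.14, 0.0, 1.439]
force: [0.4, 1.7, 4.0]
grip_width: 0.224
finger_force: 26.3
```

```bash
cat >> h.py <<'E'
def ck():
    o=robot.get_obs();T=wpose(o);A=np.array([.4655,-.189]);d=T[:2,:2].T@(o['ee_pos'][:2]-A);F=T[:3,:3].T@o['force']
    u=d/np.hypot(*d);t=np.array([-u[1],u[0]]);print('rel',d.round(4),'r',np.hypot(*d).round(4),'phi',np.arctan2(d[1],d[0]).round(3),'F tan(cw+)',(F[:2]@t).round(2),'F rad',(F[:2]@u).round(2),'Fz',F[2].round(2),'z',o['ee_pos'][2].round(4))
E
python3 -c "
from h import *
ck(); look('t10')"
```

```text
rel [-0.0338 -0.0153] r 0.0371 phi -2.717 F tan(cw+) 0.6 F rad -1.67 Fz -4.0 z 0.1175
moving jaw Y [-0.0465 -0.0383 -0.0014]
```

Request:
step_arm(
  moves=[0.0113,-0.0141,0,0,1,0.0169,-0.0066,0,0,1,0.0179,0.0027,0,0,1,0,0,0,0,1],
)

```text
time: 30.47
ee_pos: [0.4355, -0.1716, 0.1174]
tcp_rot: [3.14, 0.001, 1.44]
force: [0.9, 2.2, 8.2]
grip_width: 0.224
finger_force: 26.8
```

```bash
python3 -c "
from h import *
ck(); look('t11')
ph=-.661-np.pi/6
for d in [.175]*10:
    q=ph+d; print(round(q,2),(.035*(np.array([np.cos(q),np.sin(q)])-[np.cos(ph),np.sin(ph)])).round(4)); ph=q"
```

```text
rel [ 0.0133 -0.032 ] r 0.0347 phi -1.176 F tan(cw+) 2.38 F rad 0.36 Fz -8.23 z 0.1174
moving jaw Y [-0.0425 -0.0345  0.0045]
-1.01 [0.0054 0.0028]
-0.83 [0.0049 0.0037]
-0.66 [0.0042 0.0045]
-0.48 [0.0033 0.0051]
-0.31 [0.0024 0.0056]
-0.13 [0.0013 0.006 ]
0.04 [0.0003 0.0061]
0.22 [-0.0008  0.0061]
0.39 [-0.0018  0.0058]
0.57 [-0.0028  0.0054]
```

Request:
step_arm(
  moves=[0.0054,0.0028,0,0,1,0.0049,0.0037,0,0,1,0.0042,0.0045,0,0,1,0,0,0,0,1,0,0,0,0,1],
)

```text
time: 30.93
ee_pos: [0.4492, -0.1604, 0.1174]
tcp_rot: [3.139, 0.001, 1.44]
force: [0.3, -0.2, 8.1]
grip_width: 0.224
finger_force: 26.7
```

```bash
python3 -c "
from h import *
ck()"
```

```text
rel [ 0.0262 -0.0199] r 0.0329 phi -0.649 F tan(cw+) 0.13 F rad -0.32 Fz -8.12 z 0.1174
```

Request:
step_arm(
  moves=[0.0033,0.0051,0,0,1,0,0,0,0,1,0,0,0,0,1],
)

```text
time: 31.18
ee_pos: [0.4546, -0.1582, 0.1174]
tcp_rot: [3.139, 0.002, 1.44]
force: [-0.6, -2.6, 8.3]
grip_width: 0.225
finger_force: 26.7
```

```bash
python3 -c "
from h import *
ck()"
```

```text
rel [ 0.0291 -0.0148] r 0.0327 phi -0.469 F tan(cw+) -1.36 F rad -2.25 Fz -8.27 z 0.1174
```

Request:
step_arm(
  moves=[0.0024,0.0056,0,0,1,0,0,0,0,1,0,0,0,0,1],
)

```text
time: 31.43
ee_pos: [0.4603, -0.1566, 0.1174]
tcp_rot: [3.14, 0.002, 1.44]
force: [-0.5, -3.1, 8.6]
grip_width: 0.225
finger_force: 26.7
```

```bash
sed -i 's/A=np.array(\[.4655,-.189\]);d=T/A=np.array([.4652,-.191]);d=T/' h.py; python3 -c "
from h import *
ck()"
```

```text
rel [ 0.0335 -0.0093] r 0.0348 phi -0.271 F tan(cw+) -0.9 F rad -3.02 Fz -8.64 z 0.1174
```

Request:
step_arm(
  moves=[0.0013,0.006,0,0,1,0,0,0,0,1,0,0,0,0,1],
)

```text
time: 31.68
ee_pos: [0.4656, -0.1559, 0.1173]
tcp_rot: [3.141, 0.002, 1.44]
force: [-4.0, -2.3, 11.0]
grip_width: 0.223
finger_force: 27.2
```

```bash
python3 -c "
from h import *
ck();look('t12')"
```

```text
rel [ 0.0349 -0.0042] r 0.0351 phi -0.119 F tan(cw+) -4.02 F rad -2.38 Fz -10.98 z 0.1173
moving jaw Y [-0.041  -0.0322  0.0023]
```

Request:
step_arm(
  moves=[0.0002,0.003,0,0,1,0,0,0,0,1,0,0,0,0,1],
)

```text
time: 31.98
ee_pos: [0.4678, -0.1558, 0.1173]
tcp_rot: [-3.14, 0.001, 1.44]
force: [-8.5, -1.7, 13.8]
grip_width: 0.228
finger_force: 27.4
```

```bash
python3 -c "
from h import *
ck()"
```

```text
rel [ 0.0352 -0.002 ] r 0.0353 phi -0.058 F tan(cw+) -8.38 F rad -2.33 Fz -13.77 z 0.1173
```

Request:
step_arm(
  moves=[0,0.002,0,0,1,0,0,0,0,1,0,0,0,0,1],
)

```text
time: 32.23
ee_pos: [0.4693, -0.1558, 0.1172]
tcp_rot: [-3.139, 0.001, 1.44]
force: [-10.3, -0.6, 15.5]
grip_width: 0.225
finger_force: 27.5
```

```bash
python3 -c "
from h import *
ck()"
```

```text
rel [ 0.0354 -0.0006] r 0.0354 phi -0.016 F tan(cw+) -10.22 F rad -1.77 Fz -15.52 z 0.1172
```

Request:
step_arm(
  moves=[0,0,0,0,-1,0,0,0,0,-1,0,0,0,0,-1,0,0,0,0,-1,0,0,-0.035,0,-1,0,0,-0.04,0,-1,0,0,0,0,-1,0,0,0,0,-1],
)

```text
time: 32.9
ee_pos: [0.4715, -0.1559, 0.1933]
tcp_rot: [3.138, 0.001, 1.44]
force: [-0.4, 1.0, -0.9]
grip_width: 1.002
finger_force: 0.0
```

Run:
```python
from h import *
a,P=look('t13'); wtin('w14',zt=.08)
im=cv2.imread('pics/t13.png')[160:270,160:420]
cv2.imwrite('pics/c3.png',cv2.resize(im,None,fx=3,fy=3,interpolation=cv2.INTER_CUBIC))
z=P[...,2];m=(z>.112)&(z<.125);m[:190]=0;m[215:]=0;m[:,:235]=0;m[:,256:]=0;Q=P[m];print((Q.max(0)+Q.min(0))/2,len(Q))
to(.5044,.1029,.19)
```

```text
moving jaw Y [-0.0409 -0.0324  0.003 ]
blob [231   0  48  11 369] [ 0.4884 -0.0199  0.078 ] [0.03  0.008 0.008]
blob [ 220   17   72   80 4485] [ 0.4843 -0.0525  0.0799] [0.049 0.049 0.005]
blob [ 224  105   67   67 3529] [ 0.4782 -0.1072  0.0784] [0.049 0.049 0.007]
blob [ 220  202   78   70 2119] [ 0.4688 -0.1896  0.08  ] [0.065 0.063 0.012]
[0.50159837 0.10278235 0.11918257] 69
shift [2.604e-01 1.000e-04 1.000e-03] twist 0.002 pos [ 0.4703 -0.1553  0.1909]
```

View pics/c3.png

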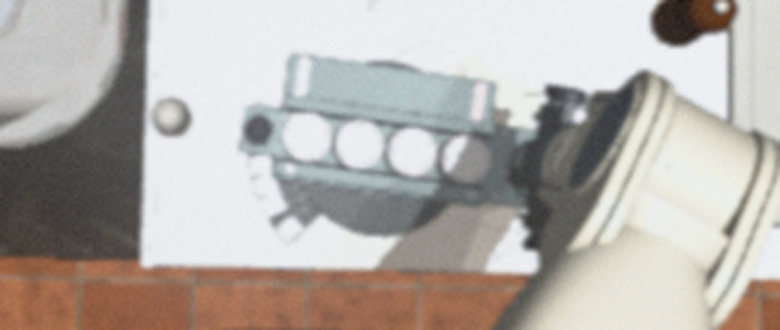

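Request:
step_arm(
  moves=[0.0325,0,0,0,-1,0.0325,0,0,0,-1,0.0325,0,0,0,-1,0.0325,0,0,0,-1,0.0325,0,0,0,-1,0.0325,0,0,0,-1,0.0325,0,0,0,-1,0.0325,0,0,0,-1],
)

```text
time: 33.67
ee_pos: [0.5037, 0.104, 0.19]
tcp_rot: [-3.139, 0.0, 1.44]
force: [0.8, -0.2, -0.2]
grip_width: 0.997
finger_force: 0.0
```

Request:
step_arm(
  moves=[0,0,0,0,-1,0,0,0,0,-1,0,0,0,0,-1,0,0,0,0,-1],
)

```text
time: 34.0
ee_pos: [0.504, 0.1015, 0.1907]
tcp_rot: [-3.14, 0.0, 1.439]
force: [-0.3, -0.3, -0.3]
grip_width: 1.004
finger_force: 0.0
```

Run:
```python
from h import *
c=wcap('w15');P,uu,vv=cloud(c)
near=np.hypot(P[...,0]-.504,P[...,1]-.103)<.03
m=near&(P[...,2]>.115)&(P[...,2]<.128);Q=P[m];k=(Q.max(0)+Q.min(0))/2;print(m.sum(),k,np.ptp(Q,axis=0),np.median(Q[:,2]))
to(k[0],k[1],.119)
m=abs(P[...,2]-.08)<.006
wtin('w16',zt=.08)
```

```text
1278 [0.50305375 0.10341524 0.11850872] [0.02740364 0.02754967 0.00684661] 0.11920946302208889
shift [ 0.002  -0.0013  0.072 ] twist 0.0 pos [0.5042 0.1013 0.191 ]
blob [231  46  49  53 974] [0.5163 0.1953 0.081 ] [0.034 0.034 0.01 ]
blob [ 226  230   59   50 2230] [0.4974 0.0537 0.0779] [0.049 0.047 0.008]
blob [ 229  281   55   86 3651] [ 0.4879 -0.0191  0.0779] [0.055 0.092 0.008]
```

Request:
step_arm(
  moves=[0.002,-0.0012,0,0,-1,0,0,0.035,0,-1,0,0,0.037,0,-1,0,0,0,0,-1,0,0,0,0,1,0,0,0,0,1,0,0,0,0,1,0,0,0,0,1],
  force=70,
)

```text
time: 34.77
ee_pos: [0.5044, 0.1045, 0.1212]
tcp_rot: [3.139, -0.001, 1.44]
force: [-0.1, 0.7, 0.4]
grip_width: 0.454
finger_force: 0.0
```

Request:
step_arm(
  moves=[0,0,0,0,1,0,0,0,0,1,0,0,0,0,1,0,0,0,0,1],
)

```text
time: 35.1
ee_pos: [0.5043, 0.1045, 0.1211]
tcp_rot: [3.138, -0.0, 1.44]
force: [-0.5, 0.4, 8.6]
grip_width: 0.287
finger_force: 68.1
```

Request:
step_arm(
  moves=[0,0,-0.006,0,1,0,0,-0.007,0,1,0,0,0,0,1,0,0,0,0,1],
)

```text
time: 35.43
ee_pos: [0.5035, 0.1046, 0.1326]
tcp_rot: [3.141, -0.0, 1.44]
force: [0.9, 1.7, -6.4]
grip_width: 0.286
finger_force: 69.0
```

Run:
```python
from h import *
o=robot.get_obs();print(o['ee_pos'],o['force'],o['grip_width']);d=o['ee_pos'][:2]-PIV;print(np.hypot(*d),np.arctan2(d[1],d[0]))
c=wcap('w17')
```

```text
[0.50345241 0.10459313 0.13263319] [ 0.92187727  1.74142572 -6.3845174 ] 0.28643738438796945
0.13150131964712075 1.4468882439165027
```

View pics/w17.png

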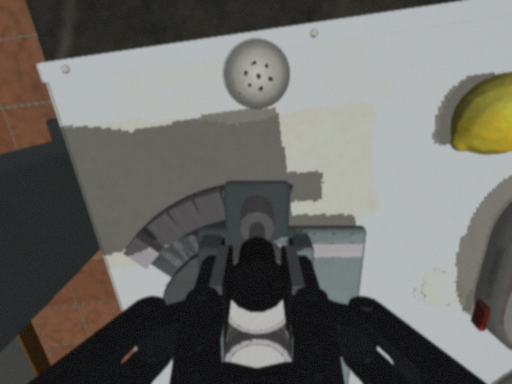

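Request:
step_arm(
  moves=[-0.0002,-0.0049,-0.001,-0.0375,1,-0.0004,-0.0097,0,-0.075,1,-0.0004,-0.0097,0,-0.075,1,0,0,0,0,1],
)

```text
time: 35.82
ee_pos: [0.4769, 0.1052, 0.1327]
tcp_rot: [-3.138, 0.0, 1.632]
force: [-0.4, 1.8, -6.2]
grip_width: 0.29
finger_force: 69.6
```

```bash
cat >> h.py <<'E'
def sw():
    o=robot.get_obs();T=wpose(o);d=o['ee_pos'][:2]-PIV;print('r',np.hypot(*d).round(4),'ang',(np.arctan2(d[1],d[0])-1.4469).round(4),'yaw',(o['tcp_rot'][2]-1.44).round(4),'z',o['ee_pos'][2].round(4),'Ftool',(T[:3,:3].T@o['force']).round(2),o['moment'].round(2))
E
python3 -c "
from h import *
sw()"
```

```text
r 0.1315 ang 0.2026 yaw 0.1917 z 0.1327 Ftool [ 1.84 -0.23  6.24] [0.37 0.   0.17]
```

Request:
step_arm(
  moves=[-0.0004,-0.0097,0,-0.075,1,-0.0004,-0.0097,0,-0.075,1,-0.0004,-0.0097,0,-0.075,1,-0.0004,-0.0097,0,-0.075,1,-0.0004,-0.0097,0,-0.075,1,-0.0004,-0.0097,0,-0.075,1,0,0,0,0,1,0,0,0,0,1],
)

```text
time: 36.48
ee_pos: [0.423, 0.089, 0.1331]
tcp_rot: [-3.141, -0.001, 2.075]
force: [-2.9, 2.9, -6.3]
grip_width: 0.284
finger_force: 70.1
```

```bash
python3 -c "
from h import *
sw()"
```

```text
r 0.1317 ang 0.6335 yaw 0.6351 z 0.1331 Ftool [ 3.87 -1.12  6.34] [ 0.6   0.74 -0.15]
```

Request:
step_arm(
  moves=[-0.0002,-0.0077,0,-0.058,1,-0.0002,-0.0076,0,-0.058,1,0,0,0,0,1,0,0,0,0,1,0,0,0,0,1],
)

```text
time: 36.9
ee_pos: [0.4104, 0.0812, 0.1331]
tcp_rot: [-3.141, -0.002, 2.191]
force: [-3.6, 2.4, -5.5]
grip_width: 0.284
finger_force: 70.3
```

```bash
python3 -c "
from h import *
sw()"
```

```text
r 0.1318 ang 0.746 yaw 0.7507 z 0.1331 Ftool [ 4.09 -1.53  5.54] [ 0.54  0.96 -0.27]
```

Request:
step_arm(
  moves=[-0.001,-0.0004,0.002,0,1,0,0,0.002,0,1,0,0,0.002,0,1,0,0,0,0,1,0,0,0,0,1],
)

```text
time: 37.32
ee_pos: [0.4102, 0.0808, 0.1268]
tcp_rot: [-3.141, -0.003, 2.191]
force: [-6.6, 7.0, -5.0]
grip_width: 0.288
finger_force: 70.4
```

```bash
python3 -c "
from h import *
sw()"
```

```text
r 0.1316 ang 0.7494 yaw 0.7514 z 0.1268 Ftool [ 9.58 -1.3   5.01] [ 1.35  1.37 -0.25]
```

Request:
step_arm(
  moves=[0.002,0,0.002,0,1,0,0,0.002,0,1,0,0,0.0015,0,1,0,0,0,0,1,0,0,0,0,1],
)

```text
time: 37.73
ee_pos: [0.4102, 0.0813, 0.1219]
tcp_rot: [3.141, 0.0, 2.193]
force: [-0.7, -1.5, -4.4]
grip_width: 0.289
finger_force: 70.5
```

```bash
python3 -c "
from h import *
sw()"
```

```text
r 0.132 ang 0.7469 yaw 0.7527 z 0.1219 Ftool [-0.83 -1.44  4.36] [-0.18  0.25 -0.33]
```

Release and rise, then check.

Request:
step_arm(
  moves=[0,0,0,0,-1,0,0,0,0,-1,0,0,0,0,-1,0,0,0,0,-1,0,0,0,0,-1,0,0,-0.035,0,-1,0,0,-0.04,0,-1,0,0,0,0,-1],
)

```text
time: 38.4
ee_pos: [0.4122, 0.0815, 0.2028]
tcp_rot: [3.135, 0.005, 2.193]
force: [0.7, -0.3, -0.3]
grip_width: 1.002
finger_force: 0.0
```

Request:
step_arm(
  moves=[0,0,0,0,-1,0,0,0,0,-1],
)

```text
time: 38.57
ee_pos: [0.4098, 0.0814, 0.1968]
tcp_rot: [3.141, 0.0, 2.193]
force: [-0.4, -0.4, 0.0]
grip_width: 0.999
finger_force: 0.0
```

Run:
```python
from h import *
c=wcap('w18');P,uu,vv=cloud(c)
near=np.hypot(P[...,0]-.4102,P[...,1]-.0813)<.03
m=near&(P[...,2]>.112)&(P[...,2]<.14);Q=P[m];k=(Q.max(0)+Q.min(0))/2;print(m.sum(),k,np.median(Q[:,2]),np.arctan2(*(k[:2]-PIV)[::-1])-1.438)
wtin('w19',zt=.08);o=robot.get_obs();print(o['ee_pos'],o['tcp_rot'])
```

```text
1222 [0.41209227 0.07998692 0.11728501] 0.11911035917990824 0.7497501226766385
blob [428 139  48  43 842] [0.5134 0.1952 0.08  ] [0.03  0.034 0.012]
blob [ 228  232   58  135 5704] [ 0.4706 -0.0011  0.0779] [0.11  0.133 0.008]
[0.40930492 0.08138637 0.19600713] [-3.14034683e+00 -9.05286651e-04  2.19327359e+00]
```

View pics/w18.png

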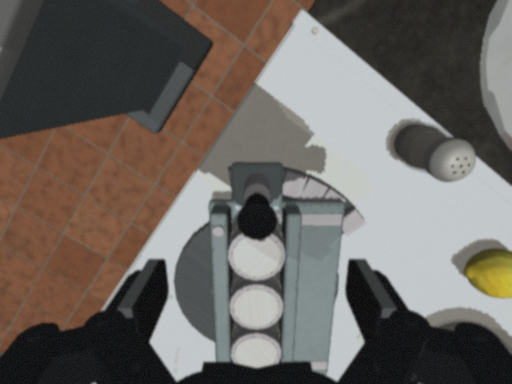

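```bash
python3 -c "
from cell import robot
print(robot.hand_in())"
```

```text
the job is handed in; nothing more can be done
None
```

The job is handed in: all four tins stand upright and gripped in the vise (about 10 N at the crank knob), and the vise is swung to the other notch (about 0.75 rad) with the index pin fully home.

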